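# Release and hold the vial heater's hood

## Robot

A 6-joint arm with a two-finger parallel gripper is mounted at the origin on a cart in front of the work surface, level with it; the furniture and walls round the work are solid. World frame = base frame: x ahead of the robot, y to its left, z up, the work surface at z = 0. Lengths are in mm, angles in rad, forces in N, time in s.
With the tool pointing down it reaches from about 275 to 750 mm from the base axis. Payload 10.2 kg.
Tool frame: the origin (TCP) lies at the very end of the fingers, on their centre line; the grasp point (between the pads) lies 19 mm behind it (ctrl.pinch_z is the distance from the TCP to the grasp point, in mm); y points along the fingers, z is the direction in which the jaws open and shut, and the axes are right-handed (so a half turn about y gives the same grasp; the last joint's range is limited). The gripper opens to 85 mm and grips with 20 to 120 N. Pads are 22 mm wide; open, the fingers measure 114 mm over their backs; the gripper's body (76 mm by 85 mm) begins 54 mm behind the grasp point. The pads swing forward as they close: fully open they stand 13 mm farther back than shut.
Start: joints at [0.928, 0.313, 1.498, -0, 1.331, -0.223], TCP at [213.991, 479.415, 207.094] pointing down, gripper open.
Joint ranges: [-2.94, 2.94], [-0.97, 2.17], [0.19, 2.56], [-1.23, 4.37], [0.02, 3.11], [-2.88, 2.88]. Speed limits (rad/s): [2.39, 2.39, 3.01, 3.14, 3.14, 3.14].

## Interface

Orientations are given as a unit quaternion [w, x, y, z].
In Python, from rig import sense, eyes, ctrl gives the robot as it stands. The module is installed in compiled form; this text tells all that it offers.
- The arm moves only by the shell command python3 -m handwheel 'ROWS' [FORCE]. ROWS is JSON, a list of rows, each an object of numbers: "grip": the finger opening in mm, from 0 to 85.4; "tx", "ty", "tz": the shift along the tool's x, y, z in mm; "wx", "wy", "wz": the turn, a rotation vector about the tool's x, y, z in rad. In form: [{"grip": .., "tx": .., "ty": .., "tz": .., "wx": .., "wy": .., "wz": ..}, ...]. A call has 1 to 10 rows; each row shifts and turns the commanded pose from where the row before left it, along the tool's axes as they then stand; what a row does not reach is not made up. A row lasts 1/12 s, in which the tool goes at most 41.7 mm and 7.16 degrees, less where a joint would pass 70% of its speed; a pose out of reach is approached as far as the arm can. A call is refused whole if a number of a shift passes 41.7 or a number of a turn 0.125, either way. A call with a gripper value outside its range is refused whole. The fingers move at their own pace and stop on an object; FORCE is the grip in N (left out, the last holds). Time passes only in rows, so rows that do not move let the fingers close. It gives the time, the measured TCP pose, the force and the opening at its end, in the units of the state.
- sense(): the state, without advancing time (a new reading comes with each control period).
- eyes.capture(name): name is "scene" or "top" or "wrist"; returns a dict with "pixels" (400x640x3 uint8, red, green, blue), "mtx" (3x3 intrinsics, pixels), "R" (3x3) and "t" (3): a world point X has camera coordinates R X + t. Camera axes: x right, y down, z forward; pixel columns grow to the right and rows downward; lengths in mm; the calibration is good to about 2 mm. The wrist camera is an equidistant fisheye: a pixel r from the principal point sees the ray r / f radians off the axis. A picture is of the moment at which its call begins. There is no depth.
- ctrl.finish_job(): hands the job in, once; it reports no verdict.
The state is a dict: "time_s": time; "joints": joint angles; "dq": joint speeds; "tau": joint torques, N m; "eef_pos": TCP position; "ee_rot": TCP orientation; "force": force on the tool from outside, world axes, zero at the start; "wrist_torque": the same for the moment, N m; "grip_width": opening from 0.0 (shut) to 1.0 (fully open).
Only numpy, scipy, OpenCV 4.12 (cv2) and the standard library are available. Lean on these libraries where they do the work, as an engineer would, in place of code of your own. Each camera call takes 0.05 s, during which the arm holds its last target.

## Task

Release the hood of the vial heater on its controller by pressing the three white keys right down one at a time, letting each come up again before the next: first the round key, then the long narrow key, then the square key. Then lift the clear sprung hood by its black T-handle and hold it open at 50 degrees from shut (to within 5 degrees), so that the vials can be inspected; it would fall shut if let go, so finish while still holding the handle with the fingers. Leave the jar and the bottle beside the work where they stand.

Things in the scene. Friction and masses are not known exactly. Their poses are not given: they have to be found in the camera images.
- vial_heater: dry-block vial heater, fixed to the table: white box 170 x 200 mm (x, y) and 77 mm high with the hood shut above it to 112 mm. Origin under its centre on the table; its x axis points from the handle side (front) to the hinge side (back), y to the left, z up.
- hood (a joint): opening angle of the clear hood, rad: 0 = shut, grows as the front rises; stop at 1.7. It does not stay: weight and a spring pull it shut from every angle up to 60 degrees and beyond (about 1.5 to 3 N at the handle). 50 degrees = 0.873.
- hood_hinge (a point): middle of the hood's hinge line, which runs along the heater's y axis, at x = +84 mm, z = 78 mm in the heater's frame. The hood is 188 mm wide, 164 mm from hinge to front wall and 34 mm high.
- hood_handle: T-handle on the hood's front wall. Origin at the middle of its black round cross-bar: 40 mm long, 18 mm diameter, flat ends, on a 14 mm wide stem, 33 mm clear of the wall. Shut, it is 210 mm in front of and 16 mm above the hinge line, 94 mm above the table. Axes: x to the hinge side, y along the bar, z up when shut; turns with the hood. Gripped by its two ends it can pivot between the fingers.
- controller: grey keypad box, fixed to the table, 100 x 175 x 40 mm (x, y, z); origin under its centre, x away from the robot side. The three key modules stand in a row along its y axis, 55 mm apart, 12 mm in front of its middle line, in an order that changes; a dark blank display strip lies behind them.
- key_round (a joint): travel of the round (26 mm diameter) key, m: 0 = up, grows as it is pressed down, 0.007 = fully down. It counts as pressed beyond 0.004. Spring: about 1 N to start it, about 4.5 N fully down; springs back up when let go.
- key_round_top (a point): centre of the top face of the round (26 mm diameter) key, 55 mm above the table when up. White cap standing 12 mm proud of its black bezel.
- key_bar (a joint): travel of the long narrow (34 mm along the controller's x, 11 mm along y) key, m: 0 = up, grows as it is pressed down, 0.007 = fully down. It counts as pressed beyond 0.004. Spring: about 1 N to start it, about 4.5 N fully down; springs back up when let go.
- key_bar_top (a point): centre of the top face of the long narrow (34 mm along the controller's x, 11 mm along y) key, 55 mm above the table when up. White cap standing 12 mm proud of its black bezel.
- key_square (a joint): travel of the square (24 x 24 mm) key, m: 0 = up, grows as it is pressed down, 0.007 = fully down. It counts as pressed beyond 0.004. Spring: about 1 N to start it, about 4.5 N fully down; springs back up when let go.
- key_square_top (a point): centre of the top face of the square (24 x 24 mm) key, 55 mm above the table when up. White cap standing 12 mm proud of its black bezel.
- sample_jar: loose bystander: small clear jar with a screw lid, 41 mm diameter, 53 mm high, left of the heater; origin under its centre. Leave it alone.
- bottle_small: loose bystander: small round bottle with a wide cap, 56 mm diameter, 100 mm high, right of the controller; origin under its centre. Leave it alone.

How it is judged:
By the outcome, as a careful person would: the job done as asked, in the order asked, and still so for the second after the job is handed in, while the arm keeps its last pose, push and grip.
It also fails if it takes over 64 s, if anything falls off the work surface, if the arm or the gripper's body presses on something with over 40 N, if the wrist force passes 120 N, or if a joint passes its speed limit or range.

## Working session

There is one attempt and no reset: what is moved stays moved. The work goes in short steps, Python scripts to look and compute and a shell command to move; the robot and the scene stay as the last step left them, time stands still between calls to the robot, and variables do not carry over. Pictures are saved under pics/ and viewed, and the job is handed in when it is done.

```bash
mkdir -p pics; cat > h.py <<'E'
import numpy as np, cv2
from rig import sense, eyes, ctrl
def cap(n,fn):
    d=eyes.capture(n); np.savez('pics/'+fn+'.npz',**{k:np.array(v) for k,v in d.items()})
    cv2.imwrite('pics/'+fn+'.png',d['pixels'][:,:,::-1]); return d
def load(fn): return dict(np.load('pics/'+fn+'.npz'))
def ray(d,u,v):
    R,t,K=d['R'],np.array(d['t']).ravel(),d['mtx']
    r=R.T@np.linalg.inv(K)@np.array([u,v,1.]); return -R.T@t, r/np.linalg.norm(r)
def onz(d,u,v,z):
    c,r=ray(d,u,v); return c+r*(z-c[2])/r[2]
def proj(d,X):
    p=d['mtx']@(d['R']@np.array(X)+np.array(d['t']).ravel()); return p[:2]/p[2]
E
python3 - <<'E'
from h import *
print(sense())
for n in('scene','top','wrist'):
    d=cap(n,n+'0'); print(n,d['mtx'],d['R'],d['t'])
E
```

```text
{'time_s': 0.0, 'joints': array([ 9.27610743e-01,  3.13443676e-01,  1.49841334e+00, -1.00369200e-05,
        1.33100122e+00, -2.23431181e-01]), 'dq': array([-0.00044413, -0.00109927,  0.00095035, -0.00010206, -0.00099779,
       -0.00012017]), 'tau': array([-2.41716014e-03, -4.12272227e+01, -2.59735876e+01, -3.80715319e-04,
        4.29184962e-03,  7.31015717e-06]), 'eef_pos': array([213.81354792, 479.18258746, 206.5472672 ]), 'ee_rot': array([-0.69118288,  0.69199797, -0.14750237,  0.14713288]), 'force': array([-0.53614362, -0.3789338 ,  0.47801747]), 'wrist_torque': array([-0.01004685,  0.01085859,  0.03592236]), 'grip_width': 1.0039915468296985}
scene [[373.09400636   0.         318.54110671]
 [  0.         373.09400636 198.55311177]
 [  0.           0.           1.        ]] [[ 0.84134417 -0.54013581  0.01983191]
 [-0.2013187  -0.34721416 -0.915922  ]
 [ 0.50160819  0.76661309 -0.40086605]] [-450.92277574  199.01126366  856.9073385 ]
top [[425.10100105   0.         318.92742278]
 [  0.         425.10100105 206.1956869 ]
 [  0.           0.           1.        ]] [[-0.0401469  -0.99918501 -0.00418865]
 [-0.97316833  0.0400514  -0.22658173]
 [ 0.22656483 -0.0050203  -0.97398315]] [  31.04395029  576.31574205 1228.40739543]
wrist [[309.70691629   0.         322.17369194]
 [  0.         309.70691629 204.44130639]
 [  0.           0.           1.        ]] [[ 0.4076977   0.9131163  -0.00109643]
 [ 0.87958104 -0.39240153  0.26899486]
 [ 0.24519335 -0.11063298 -0.96314099]] [-525.33842989  -35.0043654   378.63873856]
```

View pics/scene0.png

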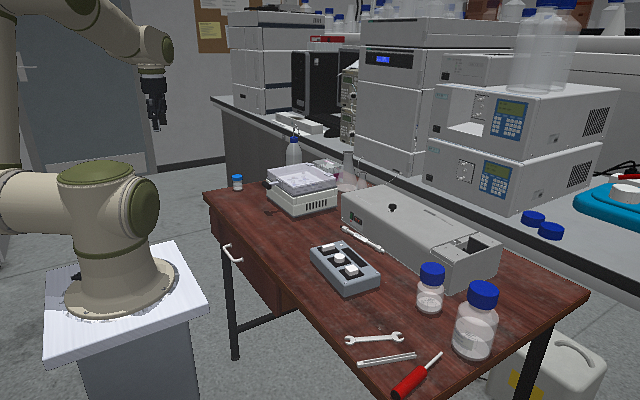

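View pics/top0.png

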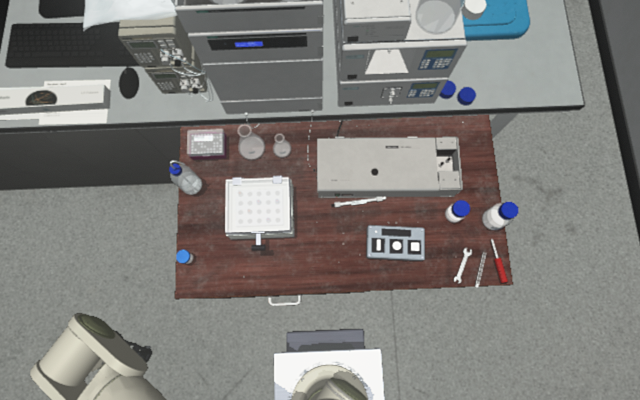

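View pics/wrist0.png

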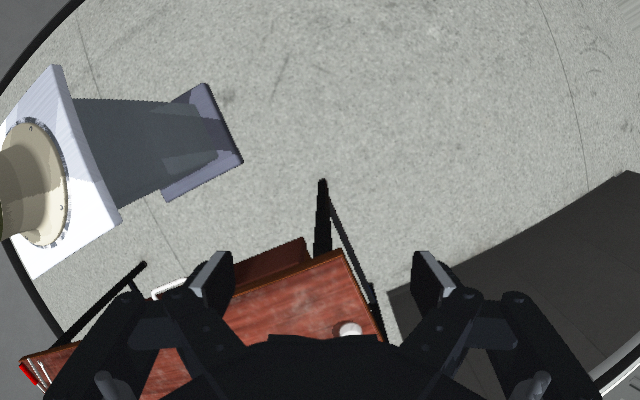

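The top view shows the heater near (259,207), with the handle at about (259,248). The keys sit near (378,245) for the bar, (397,245) for the round and (415,246) for the square. I'll zoom in and measure them.

```bash
python3 - <<'E'
from h import *
d=load('top0'); im=cv2.imread('pics/top0.png')
a=cv2.resize(im[215:275,355:435],None,fx=5,fy=5,interpolation=cv2.INTER_NEAREST)
b=cv2.resize(im[170:270,215:305],None,fx=4,fy=4,interpolation=cv2.INTER_NEAREST)
H=max(a.shape[0],b.shape[0]); out=np.zeros((H,a.shape[1]+b.shape[1],3),np.uint8)
out[:a.shape[0],:a.shape[1]]=a; out[:b.shape[0],a.shape[1]:]=b
cv2.imwrite('pics/zoom.png',out)
hsv=cv2.cvtColor(im,cv2.COLOR_BGR2HSV)
m=((hsv[...,2]>215)&(hsv[...,1]<30)).astype(np.uint8)
m[:232]=0;m[262:]=0;m[:,:360]=0;m[:,430:]=0
n,l,s,c=cv2.connectedComponentsWithStats(m)
for i in range(1,n):
    if s[i,4]>10: print(s[i],c[i],onz(d,*c[i],55))
# controller outline
m=((hsv[...,0]>85)&(hsv[...,0]<125)&(hsv[...,1]>20)&(hsv[...,2]>90)).astype(np.uint8)
m[:215]=0;m[270:]=0;m[:,:355]=0;m[:,435:]=0
cs=max(cv2.findContours(m,0,2)[0],key=cv2.contourArea); q=cv2.boxPoints(cv2.minAreaRect(cs))
for p in q: print(p,onz(d,*p,40))
m=(hsv[...,2]<45).astype(np.uint8); m[:232]=0;m[270:]=0;m[:,:235]=0;m[:,290:]=0
n,l,s,c=cv2.connectedComponentsWithStats(m)
for i in range(1,n):
    if s[i,4]>5: print('blk',s[i],c[i],onz(d,*c[i],94),onz(d,*c[i],0))
E
```

```text
[377 240   3  10  30] [378.  244.5] [ 454.21549285 -165.22913025   55.        ]
[393 242   8   8  53] [396.41509434 245.32075472] [ 449.48644978 -220.32640921   55.        ]
[411 243   8   8  60] [414.63333333 246.26666667] [ 444.41070012 -274.73052668   55.        ]
[366.11694 257.10324] [ 419.45218561 -128.72736164   40.        ]
[367.6635 225.3982] [ 516.4628741  -139.83276102   40.        ]
[424.50385 228.1709 ] [ 500.69988117 -313.4518527    40.        ]
[422.95728 259.87595] [ 404.15135979 -299.44823296   40.        ]
```

View pics/zoom.png

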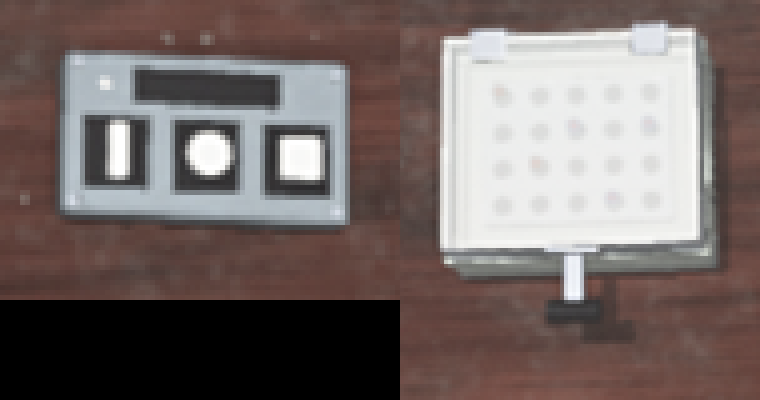

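```bash
cat >> h.py <<'E'
from scipy.spatial.transform import Rotation as Ro
def Rt(s=None):
    s=s or sense(); q=s['ee_rot']; return Ro.from_quat([q[1],q[2],q[3],q[0]]).as_matrix()
def st():
    s=sense(); R=Rt(s); print('t %.2f'%s['time_s'],'pos',s['eef_pos'].round(1),'F',s['force'].round(1),'grip %.1f'%(s['grip_width']*85.4),'j',s['joints'].round(2)); print(R.round(3)); return s,R
def to(X,yaw=None):
    s,R=st(); print('tool shift',(R.T@(np.array(X)-s['eef_pos'])).round(1))
    if yaw is not None: # want tool y down, tool z = (-sin,cos,0) or opposite
        for sg in(1,-1):
            z=sg*np.array([-np.sin(yaw),np.cos(yaw),0]); y=np.array([0,0,-1.]); x=np.cross(y,z)
            print('turn',sg,Ro.from_matrix(R.T@np.c_[x,y,z]).as_rotvec().round(3))
E
python3 - <<'E'
from h import *
d=load('top0'); im=cv2.imread('pics/top0.png')
print(onz(d,258.4,247.75,96))
P=lambda x,y:(215+(x-400)/4-.5+.125, 170+y/4-.5+.125)
for x,y,z in[(546,311,94),(602,311,94),(443,250,112),(700,241,112),(443,38,112),(692,30,112),(573,248,112)]:
    print(P(x,y),onz(d,*P(x,y),z))
g=cv2.cvtColor(im,cv2.COLOR_BGR2HSV)
print(g[240:256,250:268,2])
to([449.5,-220,120])
s=load('scene0')
for X in [(454.2,-165.2,55),(449.5,-220.3,55),(444.4,-274.7,55)]: print(proj(s,X))
E
```

```text
[453.39841569 188.67632993  96.        ]
(251.125, 247.375) [455.63526283 210.15079333  94.        ]
(265.125, 247.375) [453.97346507 169.35715901  94.        ]
(225.375, 232.125) [500.54621511 281.685424   112.        ]
(289.625, 229.875) [499.5409073  95.5214114 112.       ]
(225.375, 179.125) [660.73275635 283.24093866 112.        ]
(287.625, 177.125) [659.26164472  97.5710427  112.        ]
(257.875, 231.625) [498.16464023 187.55781537 112.        ]
[[ 94  94  94  92  88 110 222 249 244 250 199 105 112 121 121 105  89  89]
 [115 113 114 113 108 117 225 249 244 250 200 103 107 114 114  99  84  84]
 [113 113 113 114 108 117 227 250 245 252 202 103 105 113 111  96  83  81]
 [108 108 110 109 104 116 228 255 250 255 205  97  95 104 101  89  82  80]
 [106 104  99  96  92 105 199 243 239 242 178  84  78  82  74  77  80  82]
 [108  91  68  60  57  56  88 103 101 103  82  55  57  59  56  69  78  78]
 [109  87  64  61  63  60  59  60  59  58  60  61  65  65  59  64  76  78]
 [103  88  72  71  73  72  69  70  69  68  68  69  70  69  60  63  73  76]
 [ 97  80  63  63  65  65  64  64  64  62  62  62  63  61  57  63  73  76]
 [100  78  56  55  56  57  55  54  57  56  55  56  56  56  56  65  76  78]
 [103  84  65  61  60  62  62  67  69  70  65  59  59  59  61  68  74  75]
 [102  94  86  83  81  82  85  90  95  96  84  72  70  70  71  70  73  74]
 [107 104 103  99  93  93  96  98  98 101  86  73  71  71  69  71  72  71]
 [107 108 107 103  97  96  95  96  96 100  85  71  70  69  70  67  70  71]
 [ 95  96  98  99  94  92  91  91  92  92  79  70  68  70  67  67  69  71]
 [ 93  96  99 100  97  94  91  91  91  92  86  79  81  80  78  79  80  83]]
t 0.15 pos [213.9 479.3 206.7] F [-0.  -1.   0.2] grip 85.3 j [ 0.93  0.31  1.5  -0.    1.33 -0.22]
[[ 0.913 -0.001  0.408]
 [-0.408 -0.001  0.913]
 [-0.    -1.    -0.001]]
tool shift [ 500.2   87.1 -542.4]
[327.12541169 244.21359649]
[338.35584144 254.90096744]
[350.44163511 266.61539816]
```

```bash
python3 -c "
import cv2
im=cv2.imread('pics/scene0.png')[150:310,220:400]
cv2.imwrite('pics/zs.png',cv2.resize(im,None,fx=3.7,fy=3.7,interpolation=cv2.INTER_CUBIC))"
```

```text
(no output)
```

View pics/zs.png

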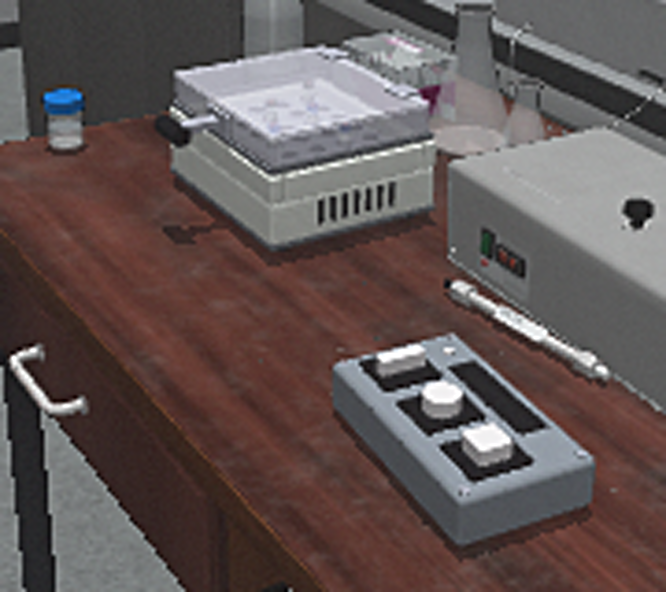

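The top-view key positions agree with the scene view to about 2 px, and the spacing is 55 mm as stated. The handle is at about (454,189) and the heater yaw is about 0. I'll close the fingers and turn the tool square to the world axes.

```bash
python3 -m handwheel '[{"grip":0,"wy":-0.105},{"grip":0,"wy":-0.105},{"grip":0,"wy":-0.105},{"grip":0,"wy":-0.105},{"grip":0},{"grip":0}]' 30; python3 -c "
from h import *
to([449.5,-220,100],0)"
```

```text
t 0.15 pos [213.9 479.3 206.7] F [-0.  -1.   0.2] grip 85.3 j [ 0.93  0.31  1.5  -0.    1.33 -0.22]
[[ 0.913 -0.001  0.408]
 [-0.408 -0.001  0.913]
 [-0.    -1.    -0.001]]
tool shift [ 500.2  107.1 -542.4]
turn 1 [ 0.001 -0.42  -0.   ]
turn -1 [0.000e+00 2.722e+00 1.000e-03]invalid input
```

```bash
python3 -m handwheel '[{"grip":0,"tx":0,"ty":0,"tz":0,"wx":0,"wy":-0.105,"wz":0},{"grip":0,"tx":0,"ty":0,"tz":0,"wx":0,"wy":-0.105,"wz":0},{"grip":0,"tx":0,"ty":0,"tz":0,"wx":0,"wy":-0.105,"wz":0},{"grip":0,"tx":0,"ty":0,"tz":0,"wx":0,"wy":-0.105,"wz":0},{"grip":0,"tx":0,"ty":0,"tz":0,"wx":0,"wy":0,"wz":0},{"grip":0,"tx":0,"ty":0,"tz":0,"wx":0,"wy":0,"wz":0}]' 30; echo; python3 -c "
from h import *
to([449.5,-220,100],0)"
```

```text
time_s: 0.65
eef_pos: [213.9, 479.3, 206.9]
ee_rot: [-0.707, 0.707, -0.001, 0.001]
force: [0.1, 0.7, -0.6]
grip_width: 0.142

t 0.65 pos [213.9 479.3 206.9] F [ 0.1  0.7 -0.6] grip 12.1 j [ 0.93  0.31  1.5  -0.    1.33 -0.64]
[[ 1.    -0.     0.003]
 [-0.003 -0.     1.   ]
 [-0.    -1.    -0.   ]]
tool shift [ 237.6  107.1 -698.6]
turn 1 [ 0.    -0.003 -0.   ]
turn -1 [0.000e+00 3.139e+00 1.000e-03]
```

```bash
python3 -m handwheel '[{"grip":0,"tx":12,"ty":0,"tz":-35,"wx":0,"wy":0,"wz":0},{"grip":0,"tx":12,"ty":0,"tz":-35,"wx":0,"wy":0,"wz":0},{"grip":0,"tx":12,"ty":0,"tz":-35,"wx":0,"wy":0,"wz":0},{"grip":0,"tx":12,"ty":0,"tz":-35,"wx":0,"wy":0,"wz":0},{"grip":0,"tx":12,"ty":0,"tz":-35,"wx":0,"wy":0,"wz":0},{"grip":0,"tx":12,"ty":0,"tz":-35,"wx":0,"wy":0,"wz":0},{"grip":0,"tx":12,"ty":0,"tz":-35,"wx":0,"wy":0,"wz":0},{"grip":0,"tx":12,"ty":0,"tz":-35,"wx":0,"wy":0,"wz":0},{"grip":0,"tx":12,"ty":0,"tz":-35,"wx":0,"wy":0,"wz":0},{"grip":0,"tx":12,"ty":0,"tz":-35,"wx":0,"wy":0,"wz":0}]'; echo; python3 -c "
from h import *
to([449.5,-220,100],0)"
```

```text
time_s: 1.48
eef_pos: [334.2, 127.8, 207.3]
ee_rot: [0.707, -0.707, 0.001, -0.001]
force: [1.4, 0.6, -0.3]
grip_width: -0.0

t 1.48 pos [334.2 127.8 207.3] F [ 1.4  0.6 -0.3] grip -0.0 j [ 0.03 -0.07  1.94  0.    1.28 -1.53]
[[ 1.     0.001  0.003]
 [-0.003  0.     1.   ]
 [ 0.001 -1.     0.   ]]
tool shift [ 116.3  107.3 -347.4]
turn 1 [-0.    -0.003  0.001]
turn -1 [-1.000e-03  3.139e+00 -0.000e+00]
```

```bash
python3 -m handwheel '[{"grip":0,"tx":12,"ty":0,"tz":-35,"wx":0,"wy":0,"wz":0},{"grip":0,"tx":12,"ty":0,"tz":-35,"wx":0,"wy":0,"wz":0},{"grip":0,"tx":12,"ty":10,"tz":-35,"wx":0,"wy":0,"wz":0},{"grip":0,"tx":12,"ty":10,"tz":-35,"wx":0,"wy":0,"wz":0},{"grip":0,"tx":12,"ty":10,"tz":-35,"wx":0,"wy":0,"wz":0},{"grip":0,"tx":12,"ty":15,"tz":-35,"wx":0,"wy":0,"wz":0},{"grip":0,"tx":12,"ty":15,"tz":-35,"wx":0,"wy":0,"wz":0},{"grip":0,"tx":12,"ty":15,"tz":-35,"wx":0,"wy":0,"wz":0},{"grip":0,"tx":12,"ty":15,"tz":-35,"wx":0,"wy":0,"wz":0},{"grip":0,"tx":8,"ty":15,"tz":-32,"wx":0,"wy":0,"wz":0}]'; echo; python3 -c "
from h import *
to([449.5,-220,58],0); cap('wrist','w1');cap('scene','s1');cap('top','t1')"
```

```text
time_s: 2.32
eef_pos: [450.6, -219.8, 101.2]
ee_rot: [-0.707, 0.707, -0.001, 0.001]
force: [0.7, 0.3, 1.1]
grip_width: -0.002

t 2.32 pos [ 450.6 -219.8  101.2] F [0.7 0.3 1.1] grip -0.1 j [-0.69  0.37  1.71  0.    1.06 -2.25]
[[ 1.     0.     0.004]
 [-0.004 -0.     1.   ]
 [ 0.    -1.    -0.   ]]
tool shift [-1.1 43.2 -0.2]
turn 1 [ 0.    -0.004  0.   ]
turn -1 [-0.     3.138  0.   ]
```

View pics/w1.png

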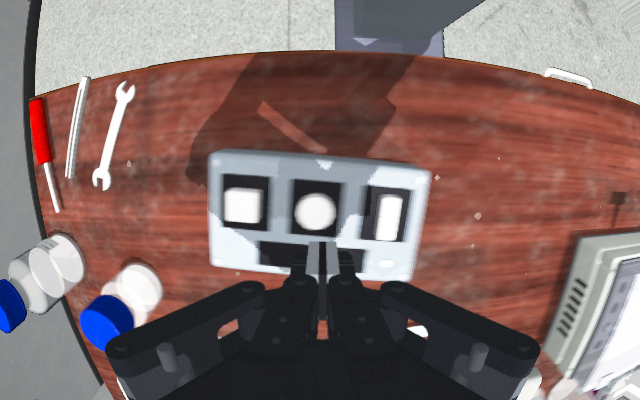

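View pics/s1.png

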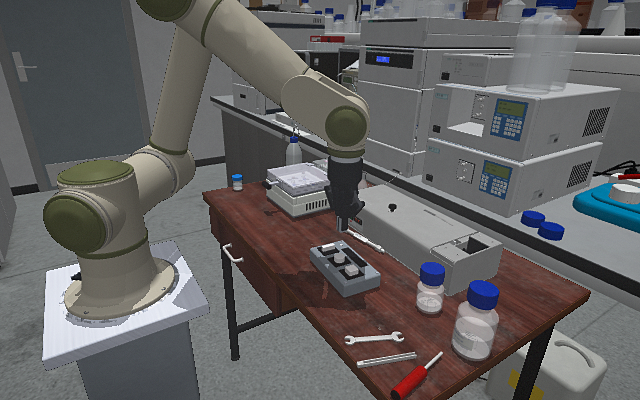

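The wrist view shows the square key at (242,206), the round key at (316,213) and the bar key at (389,217). The closed fingertip is at about (321,250). I'll cross-check the positions by casting fisheye rays.

```bash
cat >> h.py <<'E'
def fish(d,u,v,z):
    K=d['mtx'];R=d['R'];t=np.array(d['t']).ravel()
    a=np.array([(u-K[0,2])/K[0,0],(v-K[1,2])/K[1,1]]); th=np.linalg.norm(a)
    r=np.r_[a/th*np.sin(th),np.cos(th)]; r=R.T@r; c=-R.T@t; return c+r*(z-c[2])/r[2]
E
python3 - <<'E'
from h import *
d=load('w1'); im=cv2.imread('pics/w1.png'); hsv=cv2.cvtColor(im,cv2.COLOR_BGR2HSV)
m=((hsv[...,2]>170)&(hsv[...,1]<25)).astype(np.uint8)
for a,b in((224,264),(294,340),(365,407)):
    mm=m[178:240,a:b]; n,l,s,c=cv2.connectedComponentsWithStats(mm); i=1+s[1:,4].argmax()
    p=c[i]+[a,178]; print(s[i],p,fish(d,*p,55).round(1))
print(-d['R'].T@d['t'])
E
```

```text
[   1   11   34   34 1090] [241.60733945 205.47431193] [ 443. -278.   55.]
[   3   16   37   36 1023] [314.89540567 212.07038123] [ 448.1 -224.3   55. ]
[ 11  17  26  45 912] [388.49342105 217.80921053] [ 452.9 -170.4   55. ]
[ 382.82763741 -218.72878793  268.07658502]
```

```bash
python3 -m handwheel '[{"grip":0,"tx":-1.5,"ty":10,"tz":-2,"wx":0,"wy":0,"wz":0},{"grip":0,"tx":0,"ty":18,"tz":0,"wx":0,"wy":0,"wz":0},{"grip":0,"tx":0,"ty":12,"tz":0,"wx":0,"wy":0,"wz":0},{"grip":0,"tx":0,"ty":4,"tz":0,"wx":0,"wy":0,"wz":0},{"grip":0,"tx":0,"ty":4,"tz":0,"wx":0,"wy":0,"wz":0},{"grip":0,"tx":0,"ty":0,"tz":0,"wx":0,"wy":0,"wz":0}]'; echo; python3 -c "
from h import *
st()"
```

```text
time_s: 2.97
eef_pos: [448.6, -218.9, 54.1]
ee_rot: [0.707, -0.707, -0.0, 0.0]
force: [0.1, -0.2, -0.5]
grip_width: -0.001

t 2.97 pos [ 448.6 -218.9   54.1] F [ 0.1 -0.2 -0.5] grip -0.1 j [-0.69  0.44  1.76  0.    0.94 -2.26]
[[ 1. -0. -0.]
 [ 0.  0.  1.]
 [-0. -1.  0.]]
```

```bash
python3 -m handwheel '[{"grip":0,"tx":0,"ty":2,"tz":-2.5,"wx":0,"wy":0,"wz":0},{"grip":0,"tx":0,"ty":2,"tz":0,"wx":0,"wy":0,"wz":0},{"grip":0,"tx":0,"ty":1,"tz":0,"wx":0,"wy":0,"wz":0},{"grip":0,"tx":0,"ty":0,"tz":0,"wx":0,"wy":0,"wz":0}]'; echo; python3 -m handwheel '[{"grip":0,"tx":0,"ty":0.8,"tz":0,"wx":0,"wy":0,"wz":0},{"grip":0,"tx":0,"ty":0,"tz":0,"wx":0,"wy":0,"wz":0}]'; python3 -c "
from h import *
st()"
```

```text
time_s: 3.3
eef_pos: [448.6, -222.1, 49.1]
ee_rot: [-0.707, 0.707, 0.0, 0.0]
force: [0.3, 0.6, 0.4]
grip_width: -0.002

time_s: 3.47
eef_pos: [448.6, -222.0, 48.3]
ee_rot: [-0.707, 0.707, 0.0, -0.0]
force: [-0.2, -0.6, 0.0]
grip_width: -0.002
t 3.47 pos [ 448.6 -222.    48.3] F [-0.2 -0.6  0. ] grip -0.1 j [-0.69  0.45  1.76 -0.    0.93 -2.27]
[[ 1.  0. -0.]
 [ 0. -0.  1.]
 [ 0. -1. -0.]]
```

The TCP is at 48.3 mm and there's no force, which shouldn't be possible over the key. I'll look.

```bash
python3 -c "
from h import *
cap('scene','s2');cap('wrist','w2');cap('top','t2')
a=cv2.imread('pics/s2.png')[200:310,290:400];b=cv2.imread('pics/w2.png')[130:330,200:440];
a=cv2.resize(a,(400,400),interpolation=2);b=cv2.resize(b,(400,333));c=cv2.resize(cv2.imread('pics/t2.png')[200:280,345:445],None,fx=4,fy=4)
o=np.zeros((400,800,3),np.uint8);o[:,:400]=a;o[:333,400:]=b;cv2.imwrite('pics/z2.png',o);cv2.imwrite('pics/z2t.png',c)"
```

```text
(no output)
```

View pics/z2.png

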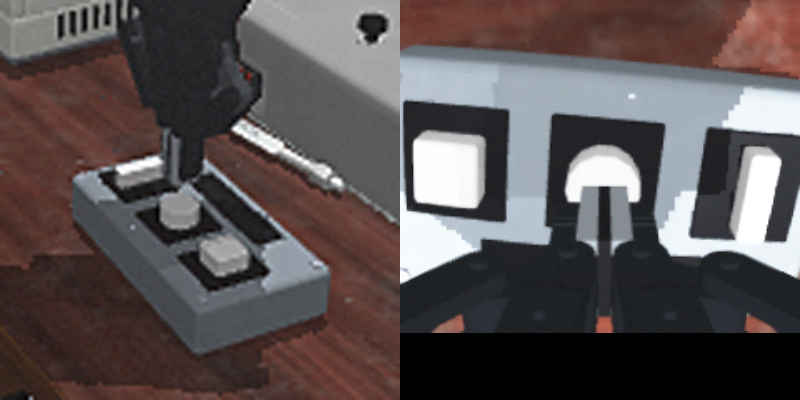

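View pics/z2t.png

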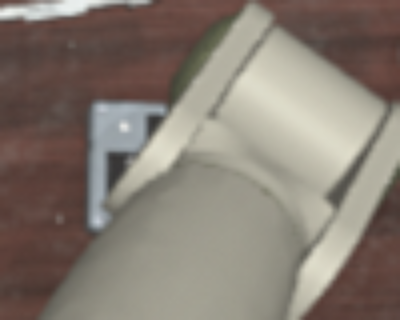

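```bash
python3 -c "
from h import *
s,R=st(); d=load('s2')
p=proj(d,s['eef_pos']);print(p,(p-[290,200])*400/110)
for X in ([449,-222,55],[449,-222,48]): print((proj(d,X)-[290,200])*400/110)
w=load('w2');
def pf(d,X):
    c=d['R']@np.array(X)+d['t'].ravel(); th=np.arctan2(np.hypot(c[0],c[1]),c[2]); return d['mtx'][:2,2]+309.7*th*c[:2]/np.hypot(c[0],c[1])
print((pf(w,s['eef_pos'])-[200,130])*400/240, ctrl.pinch_z)
for X in ([449,-222,55],[449,-222,48]): print((pf(w,X)-[200,130])*400/240)
"
```

```text
t 3.62 pos [ 448.7 -222.1   48.4] F [-0.2  0.1  0.3] grip -0.0 j [-0.69  0.45  1.76  0.    0.93 -2.27]
[[ 1.  0. -0.]
 [ 0. -0.  1.]
 [ 0. -1. -0.]]
[338.38354265 257.71504234] [175.94015509 209.87288124]
[176.72381596 201.05106785]
[176.28356606 210.14654386]
[201.50992918 182.42207584] 18.700000000000003
[201.62261656 190.76630268]
[201.69937183 182.94001943]
```

Both views put the fingertip somewhat above the reported TCP. I'll go on down in small steps and watch the force.

```bash
python3 -m handwheel '[{"grip":0,"tx":0,"ty":2,"tz":0,"wx":0,"wy":0,"wz":0},{"grip":0,"tx":0,"ty":0,"tz":0,"wx":0,"wy":0,"wz":0}]'; echo; python3 -m handwheel '[{"grip":0,"tx":0,"ty":2,"tz":0,"wx":0,"wy":0,"wz":0},{"grip":0,"tx":0,"ty":0,"tz":0,"wx":0,"wy":0,"wz":0}]'; python3 -c "
from h import *
st()"
```

```text
time_s: 3.78
eef_pos: [448.5, -221.9, 46.0]
ee_rot: [0.707, -0.707, 0.0, 0.0]
force: [-0.8, -0.1, -0.4]
grip_width: 0.003

time_s: 3.95
eef_pos: [448.5, -221.9, 44.0]
ee_rot: [0.707, -0.707, 0.0, 0.0]
force: [-0.8, 0.9, -0.0]
grip_width: -0.001
t 3.95 pos [ 448.5 -221.9   44. ] F [-0.8  0.9 -0. ] grip -0.1 j [-0.69  0.46  1.76 -0.    0.92 -2.27]
[[ 1. -0. -0.]
 [ 0.  0.  1.]
 [-0. -1.  0.]]
```

```bash
python3 -c "
from h import *
cap('scene','s3');cap('wrist','w3')
a=cv2.imread('pics/s3.png')[200:310,290:400];b=cv2.imread('pics/w3.png')[130:330,200:440];
a=cv2.resize(a,(400,400),interpolation=2);b=cv2.resize(b,(400,333));
o=np.zeros((400,800,3),np.uint8);o[:,:400]=a;o[:333,400:]=b;cv2.imwrite('pics/z3.png',o)"
```

```text
(no output)
```

View pics/z3.png

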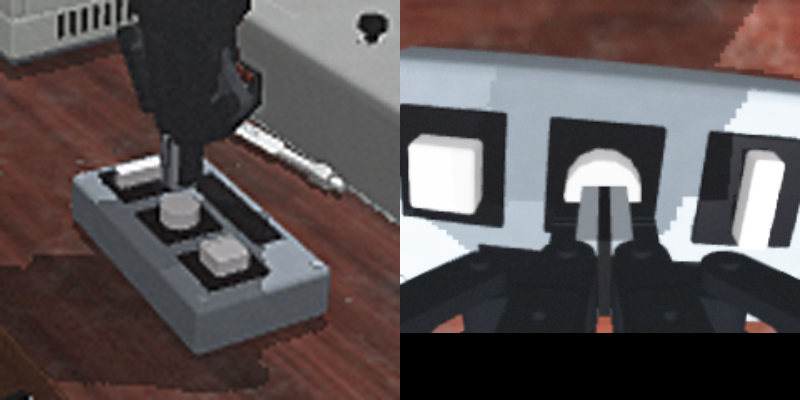

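```bash
python3 -c "
from h import *
b=cv2.imread('pics/w3.png')[190:300,260:380];b=cv2.convertScaleAbs(b,alpha=1.6,beta=30)
a=cv2.imread('pics/s3.png')[225:280,315:365];a=cv2.convertScaleAbs(a,alpha=1.6,beta=30)
o=np.hstack([cv2.resize(b,(436,400),interpolation=0),cv2.resize(a,(363,400),interpolation=0)])
cv2.imwrite('pics/z3b.png',o)"
```

```text
(no output)
```

View pics/z3b.png

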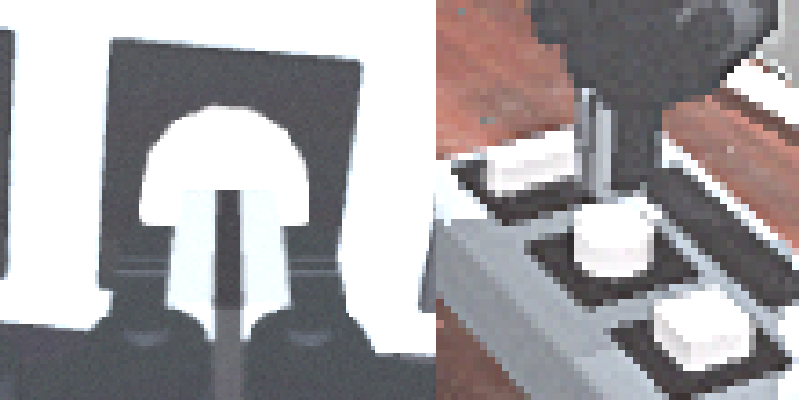

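Taken together, the two views put the fingertip about 20 mm above the reported TCP. It's still clear of the key and the key is up. I'll continue in small steps with force checks.

```bash
for i in 1; do python3 -m handwheel '[{"grip":0,"tx":0,"ty":2,"tz":0,"wx":0,"wy":0,"wz":0},{"grip":0,"tx":0,"ty":1,"tz":0,"wx":0,"wy":0,"wz":0}]'; echo; done; python3 -m handwheel '[{"grip":0,"tx":0,"ty":2,"tz":0,"wx":0,"wy":0,"wz":0},{"grip":0,"tx":0,"ty":0,"tz":0,"wx":0,"wy":0,"wz":0}]'; python3 -c "
from h import *
cap('scene','s4');cap('wrist','w4')
b=cv2.imread('pics/w4.png')[190:300,260:380];b=cv2.convertScaleAbs(b,alpha=1.2,beta=30)
a=cv2.imread('pics/s4.png')[225:280,315:365];a=cv2.convertScaleAbs(a,alpha=1.2,beta=30)
o=np.hstack([cv2.resize(b,(436,400),interpolation=0),cv2.resize(a,(363,400),interpolation=0)])
cv2.imwrite('pics/z4.png',o)"
```

```text
time_s: 4.22
eef_pos: [448.6, -222.0, 41.1]
ee_rot: [0.707, -0.707, -0.0, 0.0]
force: [-0.1, 0.4, -0.2]
grip_width: 0.003

time_s: 4.38
eef_pos: [448.5, -221.9, 38.9]
ee_rot: [0.707, -0.707, 0.0, 0.0]
force: [0.3, 0.9, 0.0]
grip_width: -0.002
```

View pics/z4.png

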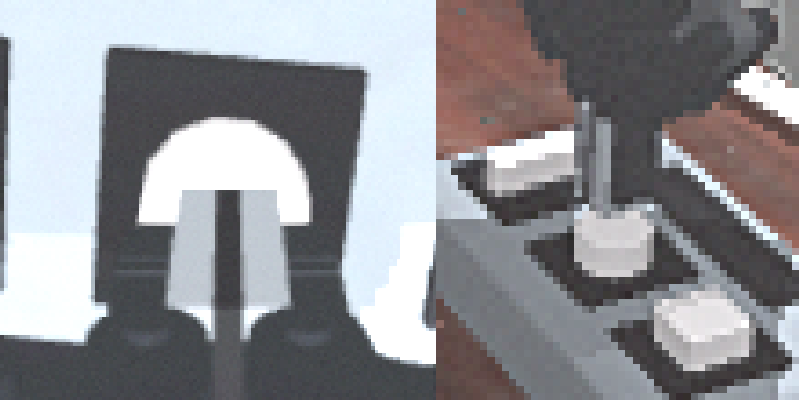

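```bash
python3 -m handwheel '[{"grip":0,"tx":0,"ty":2,"tz":0,"wx":0,"wy":0,"wz":0},{"grip":0,"tx":0,"ty":0,"tz":0,"wx":0,"wy":0,"wz":0}]'; echo; python3 -m handwheel '[{"grip":0,"tx":0,"ty":2,"tz":0,"wx":0,"wy":0,"wz":0},{"grip":0,"tx":0,"ty":0,"tz":0,"wx":0,"wy":0,"wz":0}]'
```

```text
time_s: 4.65
eef_pos: [448.5, -222.0, 37.0]
ee_rot: [0.707, -0.707, 0.0, 0.0]
force: [0.4, 0.2, 0.5]
grip_width: -0.003

time_s: 4.82
eef_pos: [448.5, -221.9, 35.0]
ee_rot: [0.707, -0.707, 0.0, 0.0]
force: [0.3, -0.1, -0.1]
grip_width: -0.001
```

```bash
python3 -m handwheel '[{"grip":0,"tx":0,"ty":2,"tz":0,"wx":0,"wy":0,"wz":0},{"grip":0,"tx":0,"ty":0,"tz":0,"wx":0,"wy":0,"wz":0}]';
```

```text
time_s: 4.98
eef_pos: [448.5, -222.0, 33.0]
ee_rot: [0.707, -0.707, 0.0, 0.0]
force: [0.9, 0.4, 0.2]
grip_width: 0.005
```

```bash
python3 -c "
from h import *
cap('scene','s5');cap('wrist','w5')
b=cv2.imread('pics/w5.png')[190:300,260:380];b=cv2.convertScaleAbs(b,alpha=1.2,beta=30)
a=cv2.imread('pics/s5.png')[225:280,315:365];a=cv2.convertScaleAbs(a,alpha=1.2,beta=30)
o=np.hstack([cv2.resize(b,(436,400),interpolation=0),cv2.resize(a,(363,400),interpolation=0)])
cv2.imwrite('pics/z5.png',o)"
```

```text
(no output)
```

View pics/z5.png

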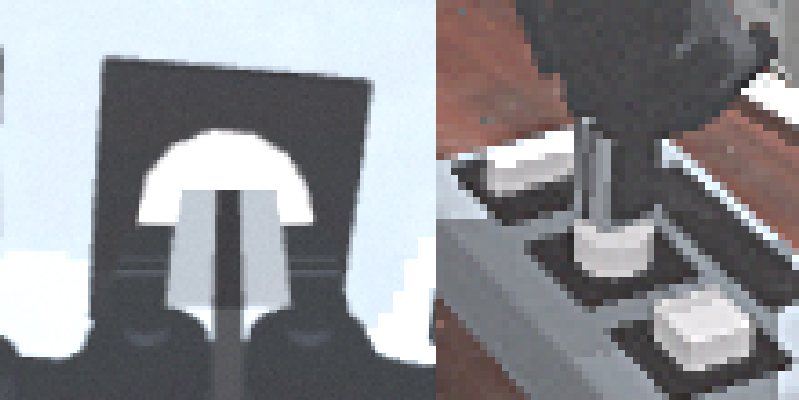

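The tip is still above the round key's top, covering its back half, and there's no contact yet. Continuing down.

```bash
python3 -m handwheel '[{"grip":0,"tx":0,"ty":2,"tz":0,"wx":0,"wy":0,"wz":0},{"grip":0,"tx":0,"ty":0,"tz":0,"wx":0,"wy":0,"wz":0}]'; echo; python3 -m handwheel '[{"grip":0,"tx":0,"ty":1.5,"tz":0,"wx":0,"wy":0,"wz":0},{"grip":0,"tx":0,"ty":0,"tz":0,"wx":0,"wy":0,"wz":0}]'
```

```text
time_s: 5.25
eef_pos: [448.5, -222.0, 31.0]
ee_rot: [0.707, -0.707, 0.0, 0.0]
force: [-0.1, 0.3, -0.1]
grip_width: -0.004

time_s: 5.42
eef_pos: [448.6, -222.0, 29.7]
ee_rot: [0.707, -0.707, -0.0, 0.0]
force: [-0.7, 0.2, 1.9]
grip_width: -0.0
```

```bash
python3 -m handwheel '[{"grip":0,"tx":0,"ty":1.5,"tz":0,"wx":0,"wy":0,"wz":0},{"grip":0,"tx":0,"ty":0,"tz":0,"wx":0,"wy":0,"wz":0}]';
```

```text
time_s: 5.58
eef_pos: [448.7, -222.1, 28.2]
ee_rot: [-0.707, 0.707, 0.0, 0.0]
force: [-0.2, -0.6, 1.9]
grip_width: 0.0
```

Contact came at TCP z ≈ 30.3, and the force now matches the spring. I'll press to the stop.

```bash
python3 -m handwheel '[{"grip":0,"tx":0,"ty":2,"tz":0,"wx":0,"wy":0,"wz":0},{"grip":0,"tx":0,"ty":1.5,"tz":0,"wx":0,"wy":0,"wz":0},{"grip":0,"tx":0,"ty":0,"tz":0,"wx":0,"wy":0,"wz":0}]'; echo; python3 -m handwheel '[{"grip":0,"tx":0,"ty":1,"tz":0,"wx":0,"wy":0,"wz":0},{"grip":0,"tx":0,"ty":0.5,"tz":0,"wx":0,"wy":0,"wz":0},{"grip":0,"tx":0,"ty":0,"tz":0,"wx":0,"wy":0,"wz":0}]'
```

```text
time_s: 5.83
eef_pos: [448.8, -222.1, 24.7]
ee_rot: [-0.707, 0.707, 0.0, 0.0]
force: [-0.6, 1.2, 3.3]
grip_width: 0.0

time_s: 6.08
eef_pos: [448.8, -222.1, 23.7]
ee_rot: [-0.707, 0.707, 0.0, -0.0]
force: [-1.3, 1.6, 9.1]
grip_width: 0.001
```

```bash
python3 -c "
from h import *
cap('scene','s6');cap('wrist','w6')
b=cv2.imread('pics/w6.png')[190:300,260:380];b=cv2.convertScaleAbs(b,alpha=1.2,beta=30)
a=cv2.imread('pics/s6.png')[225:280,315:365];a=cv2.convertScaleAbs(a,alpha=1.2,beta=30)
o=np.hstack([cv2.resize(b,(436,400),interpolation=0),cv2.resize(a,(363,400),interpolation=0)])
cv2.imwrite('pics/z6.png',o)"
```

```text
(no output)
```

View pics/z6.png

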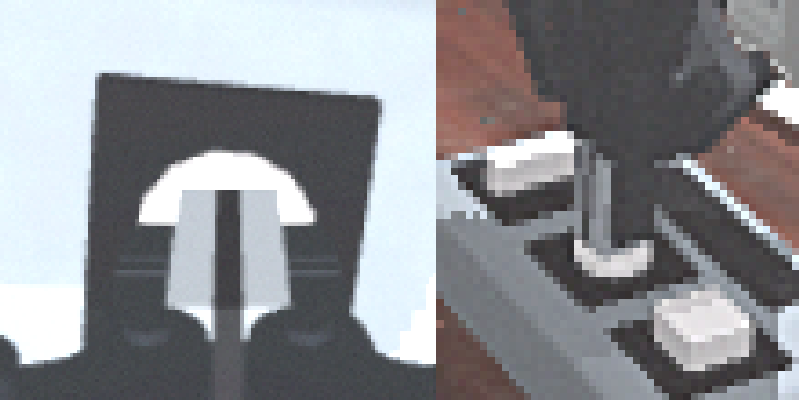

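The round key is down, the force reads 9 N at the stop, and the tip is well centred on the cap. Next: lift off, move to the bar key and press it the same way.

```bash
python3 -m handwheel '[{"grip":0,"tx":0,"ty":-10,"tz":0,"wx":0,"wy":0,"wz":0},{"grip":0,"tx":0,"ty":-15,"tz":0,"wx":0,"wy":0,"wz":0},{"grip":0,"tx":0,"ty":0,"tz":0,"wx":0,"wy":0,"wz":0},{"grip":0,"tx":1.5,"ty":0,"tz":18,"wx":0,"wy":0,"wz":0},{"grip":0,"tx":1.5,"ty":0,"tz":18,"wx":0,"wy":0,"wz":0},{"grip":0,"tx":1.5,"ty":0,"tz":18,"wx":0,"wy":0,"wz":0},{"grip":0,"tx":0,"ty":0,"tz":0,"wx":0,"wy":0,"wz":0},{"grip":0,"tx":0,"ty":0,"tz":0,"wx":0,"wy":0,"wz":0}]'; python3 -c "
from h import *
st()
cap('scene','s7');cap('wrist','w7')
b=cv2.imread('pics/w7.png')[180:310,220:400];b=cv2.convertScaleAbs(b,alpha=1.2,beta=30)
a=cv2.imread('pics/s7.png')[225:280,315:365];a=cv2.convertScaleAbs(a,alpha=1.2,beta=30)
o=np.hstack([cv2.resize(b,(436,400),interpolation=0),cv2.resize(a,(363,400),interpolation=0)])
cv2.imwrite('pics/z7.png',o)"
```

```text
time_s: 6.85
eef_pos: [453.1, -167.8, 48.1]
ee_rot: [0.707, -0.707, -0.0, 0.001]
force: [-0.3, 0.3, -0.1]
grip_width: -0.001
t 6.85 pos [ 453.1 -167.8   48.1] F [-0.3  0.3 -0.1] grip -0.0 j [-0.6   0.42  1.81 -0.    0.91 -2.17]
[[ 1.    -0.    -0.002]
 [ 0.002  0.     1.   ]
 [-0.    -1.     0.   ]]
```

View pics/z7.png

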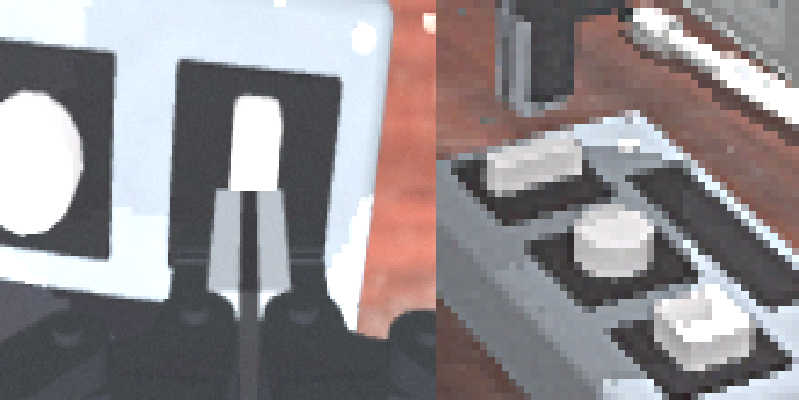

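The round key is back up, and the tip lines up with the bar key to within about 1 to 2 mm. Pressing the bar key.

```bash
python3 -m handwheel '[{"grip":0,"tx":0,"ty":8,"tz":1,"wx":0,"wy":0,"wz":0},{"grip":0,"tx":0,"ty":7,"tz":0,"wx":0,"wy":0,"wz":0},{"grip":0,"tx":0,"ty":3,"tz":0,"wx":0,"wy":0,"wz":0},{"grip":0,"tx":0,"ty":2,"tz":0,"wx":0,"wy":0,"wz":0},{"grip":0,"tx":0,"ty":2,"tz":0,"wx":0,"wy":0,"wz":0},{"grip":0,"tx":0,"ty":1,"tz":0,"wx":0,"wy":0,"wz":0},{"grip":0,"tx":0,"ty":0,"tz":0,"wx":0,"wy":0,"wz":0}]';echo;  python3 -m handwheel '[{"grip":0,"tx":0,"ty":1,"tz":0,"wx":0,"wy":0,"wz":0},{"grip":0,"tx":0,"ty":0.5,"tz":0,"wx":0,"wy":0,"wz":0},{"grip":0,"tx":0,"ty":0,"tz":0,"wx":0,"wy":0,"wz":0}]'; python3 -c "
from h import *
cap('scene','s8');cap('wrist','w8')
b=cv2.imread('pics/w8.png')[180:310,220:400];b=cv2.convertScaleAbs(b,alpha=1.2,beta=30)
a=cv2.imread('pics/s8.png')[225:280,315:365];a=cv2.convertScaleAbs(a,alpha=1.2,beta=30)
o=np.hstack([cv2.resize(b,(436,400),interpolation=0),cv2.resize(a,(363,400),interpolation=0)])
cv2.imwrite('pics/z8.png',o)"
```

```text
time_s: 7.53
eef_pos: [453.0, -167.2, 25.3]
ee_rot: [-0.707, 0.707, -0.0, -0.0]
force: [-2.7, -0.2, 3.7]
grip_width: -0.003

time_s: 7.78
eef_pos: [453.2, -167.1, 23.9]
ee_rot: [-0.707, 0.707, 0.0, -0.0]
force: [-3.0, -1.4, 3.6]
grip_width: 0.0
```

View pics/z8.png

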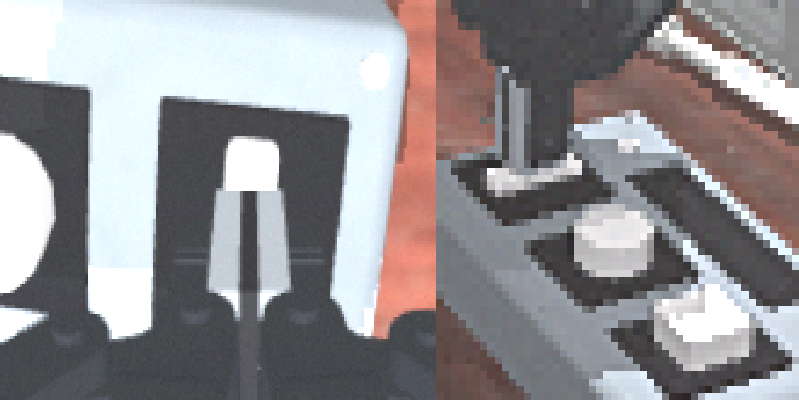

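The bar key is visibly down. I'll push the last bit to the stop.

```bash
python3 -m handwheel '[{"grip":0,"tx":0,"ty":0.8,"tz":0,"wx":0,"wy":0,"wz":0},{"grip":0,"tx":0,"ty":0,"tz":0,"wx":0,"wy":0,"wz":0},{"grip":0,"tx":0,"ty":0,"tz":0,"wx":0,"wy":0,"wz":0}]'; python3 -c "
from h import *
st()"
```

```text
time_s: 8.13
eef_pos: [453.2, -167.2, 23.7]
ee_rot: [-0.707, 0.707, 0.0, -0.0]
force: [-6.0, -0.8, 11.9]
grip_width: -0.001
t 8.13 pos [ 453.2 -167.2   23.7] F [-6.  -0.8 11.9] grip -0.1 j [-0.6   0.46  1.83 -0.    0.85 -2.17]
[[ 1.  0. -0.]
 [ 0. -0.  1.]
 [ 0. -1. -0.]]
```

At the stop with 11.9 N. Next: lift, move to the square key and check.

```bash
python3 -m handwheel '[{"grip":0,"tx":0,"ty":-10,"tz":0,"wx":0,"wy":0,"wz":0},{"grip":0,"tx":0,"ty":-15,"tz":0,"wx":0,"wy":0,"wz":0},{"grip":0,"tx":0,"ty":0,"tz":0,"wx":0,"wy":0,"wz":0},{"grip":0,"tx":-2.4,"ty":0,"tz":-27.5,"wx":0,"wy":0,"wz":0},{"grip":0,"tx":-2.4,"ty":0,"tz":-27.5,"wx":0,"wy":0,"wz":0},{"grip":0,"tx":-2.4,"ty":0,"tz":-27.5,"wx":0,"wy":0,"wz":0},{"grip":0,"tx":-2.4,"ty":0,"tz":-27,"wx":0,"wy":0,"wz":0},{"grip":0,"tx":0,"ty":0,"tz":0,"wx":0,"wy":0,"wz":0},{"grip":0,"tx":0,"ty":0,"tz":0,"wx":0,"wy":0,"wz":0}]'; python3 -c "
from h import *
st()
cap('scene','s9');cap('wrist','w9')
b=cv2.imread('pics/w9.png')[180:310,220:400];b=cv2.convertScaleAbs(b,alpha=1.2,beta=30)
a=cv2.imread('pics/s9.png')[225:290,315:375];a=cv2.convertScaleAbs(a,alpha=1.2,beta=30)
o=np.hstack([cv2.resize(b,(436,400),interpolation=0),cv2.resize(a,(363,400),interpolation=0)])
cv2.imwrite('pics/z9.png',o)"
```

```text
time_s: 8.88
eef_pos: [443.3, -277.1, 47.4]
ee_rot: [0.707, -0.707, 0.001, -0.001]
force: [-0.1, 0.6, -0.1]
grip_width: 0.001
t 8.88 pos [ 443.3 -277.1   47.4] F [-0.1  0.6 -0.1] grip 0.1 j [-0.78  0.49  1.69  0.    0.96 -2.35]
[[ 1.    -0.     0.002]
 [-0.002  0.001  1.   ]
 [-0.    -1.     0.001]]
```

View pics/z9.png

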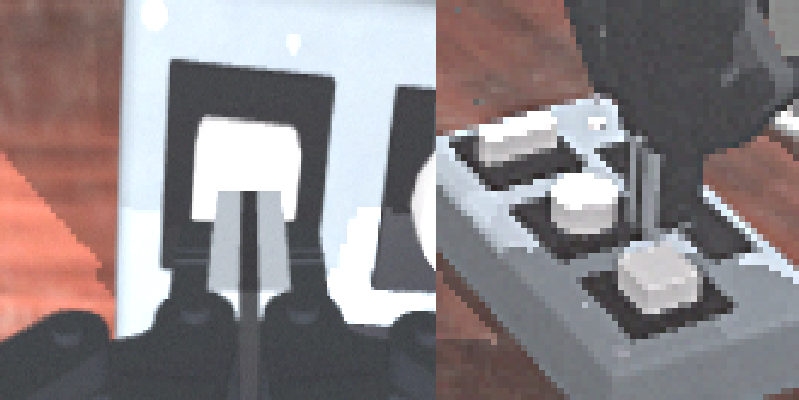

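The round and bar keys are both up, and the tip is centred over the square key. Pressing the square key.

```bash
python3 -m handwheel '[{"grip":0,"tx":0,"ty":8,"tz":0,"wx":0,"wy":0,"wz":0},{"grip":0,"tx":0,"ty":7,"tz":0,"wx":0,"wy":0,"wz":0},{"grip":0,"tx":0,"ty":3,"tz":0,"wx":0,"wy":0,"wz":0},{"grip":0,"tx":0,"ty":2,"tz":0,"wx":0,"wy":0,"wz":0},{"grip":0,"tx":0,"ty":2,"tz":0,"wx":0,"wy":0,"wz":0},{"grip":0,"tx":0,"ty":1.5,"tz":0,"wx":0,"wy":0,"wz":0},{"grip":0,"tx":0,"ty":0,"tz":0,"wx":0,"wy":0,"wz":0}]';echo;  python3 -m handwheel '[{"grip":0,"tx":0,"ty":0.7,"tz":0,"wx":0,"wy":0,"wz":0},{"grip":0,"tx":0,"ty":0,"tz":0,"wx":0,"wy":0,"wz":0},{"grip":0,"tx":0,"ty":0,"tz":0,"wx":0,"wy":0,"wz":0}]'
```

```text
time_s: 9.57
eef_pos: [443.6, -276.2, 24.4]
ee_rot: [0.707, -0.707, -0.0, 0.0]
force: [-0.3, 2.9, 4.2]
grip_width: 0.001

time_s: 9.82
eef_pos: [443.6, -276.5, 24.0]
ee_rot: [0.707, -0.707, -0.0, -0.0]
force: [0.0, 3.6, 4.1]
grip_width: 0.003
```

```bash
python3 -m handwheel '[{"grip":0,"tx":0,"ty":1,"tz":0,"wx":0,"wy":0,"wz":0},{"grip":0,"tx":0,"ty":0,"tz":0,"wx":0,"wy":0,"wz":0},{"grip":0,"tx":0,"ty":0,"tz":0,"wx":0,"wy":0,"wz":0}]';  python3 -c "
from h import *
cap('scene','s10')
a=cv2.imread('pics/s10.png')[225:290,315:375];a=cv2.convertScaleAbs(a,alpha=1.2,beta=30)
cv2.imwrite('pics/z10.png',cv2.resize(a,(363,400),interpolation=0))"
```

```text
time_s: 10.07
eef_pos: [443.7, -276.6, 23.7]
ee_rot: [-0.707, 0.707, 0.0, 0.0]
force: [-3.4, 4.9, 12.5]
grip_width: 0.001
```

View pics/z10.png

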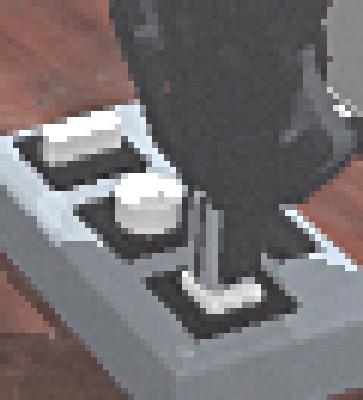

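All three keys have been pressed in order, and the square one is at its stop with 12.5 N. Next: lift, open the fingers and move above the handle.

```bash
python3 -m handwheel '[{"grip":0,"tx":0,"ty":-12,"tz":0,"wx":0,"wy":0,"wz":0},{"grip":0,"tx":0,"ty":-30,"tz":0,"wx":0,"wy":0,"wz":0},{"grip":0,"tx":0,"ty":-40,"tz":0,"wx":0,"wy":0,"wz":0},{"grip":75,"tx":0,"ty":-40,"tz":20,"wx":0,"wy":0,"wz":0},{"grip":75,"tx":1,"ty":0,"tz":38,"wx":0,"wy":0,"wz":0},{"grip":75,"tx":1,"ty":0,"tz":38,"wx":0,"wy":0,"wz":0},{"grip":75,"tx":1,"ty":0,"tz":38,"wx":0,"wy":0,"wz":0},{"grip":75,"tx":1,"ty":0,"tz":38,"wx":0,"wy":0,"wz":0},{"grip":75,"tx":1,"ty":0,"tz":38,"wx":0,"wy":0,"wz":0},{"grip":75,"tx":1,"ty":0,"tz":38,"wx":0,"wy":0,"wz":0}]' 40;echo;  python3 -m handwheel '[{"grip":75,"tx":1,"ty":0,"tz":38,"wx":0,"wy":0,"wz":0},{"grip":75,"tx":1,"ty":0,"tz":38,"wx":0,"wy":0,"wz":0},{"grip":75,"tx":1,"ty":0,"tz":38,"wx":0,"wy":0,"wz":0},{"grip":75,"tx":1,"ty":0,"tz":38,"wx":0,"wy":0,"wz":0},{"grip":75,"tx":1,"ty":0,"tz":38,"wx":0,"wy":0,"wz":0},{"grip":75,"tx":0,"ty":0,"tz":28,"wx":0,"wy":0,"wz":0},{"grip":75,"tx":0,"ty":0,"tz":0,"wx":0,"wy":0,"wz":0},{"grip":75,"tx":0,"ty":0,"tz":0,"wx":0,"wy":0,"wz":0}]'; python3 -c "
from h import *
to([454,189,120],0)
cap('scene','s11');cap('wrist','w11')"
```

```text
time_s: 10.95
eef_pos: [449.3, -28.5, 142.1]
ee_rot: [-0.707, 0.707, 0.0, 0.0]
force: [-0.0, 0.2, 1.4]
grip_width: 0.878

time_s: 11.62
eef_pos: [454.4, 188.9, 141.8]
ee_rot: [-0.707, 0.707, 0.001, -0.001]
force: [-0.0, -0.0, 0.1]
grip_width: 0.882
t 11.62 pos [454.4 188.9 141.8] F [-0.  -0.   0.1] grip 75.3 j [ 0.16  0.3   1.69 -0.    1.15 -1.42]
[[ 1.     0.    -0.003]
 [ 0.003 -0.     1.   ]
 [ 0.    -1.    -0.   ]]
tool shift [-0.4 21.8  0.1]
turn 1 [0.    0.003 0.   ]
turn -1 [ 0.000e+00 -3.139e+00 -1.000e-03]
```

View pics/w11.png

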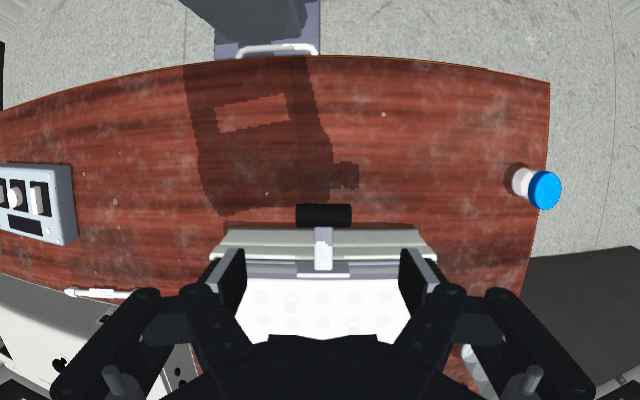

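View pics/s11.png

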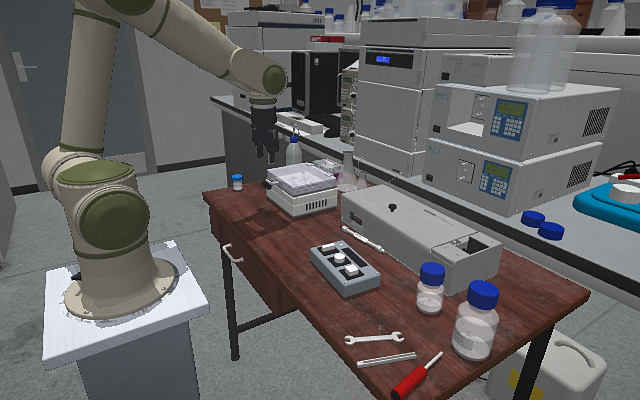

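In the wrist view the handle bar spans columns 297–352 at row 215. The pads are at about (236,255) and (408,255), still well above it.

```bash
python3 -c "
from h import *
d=load('w11')
print(-d['R'].T@d['t'])
for u,v in((324,215),(297,215),(352,215),(297,208),(352,208)): print(fish(d,u,v,94).round(1),fish(d,u,v,98).round(1))
for z in (142,167,180): print('pad',z,fish(d,236,255,z).round(1),fish(d,408,255,z).round(1))
"
```

```text
[386.76181551 188.69552843 308.70674125]
[454.8 189.9  94. ] [453.5 189.9  98. ]
[454.8 170.3  94. ] [453.5 170.6  98. ]
[454.8 210.4  94. ] [453.5 210.   98. ]
[449.5 170.4  94. ] [448.3 170.7  98. ]
[449.4 210.2  94. ] [448.3 209.8  98. ]
pad 142 [465.4 136.3 142. ] [465.2 240.8 142. ]
pad 167 [453.6 144.1 167. ] [453.4 233.  167. ]
pad 180 [447.4 148.2 180. ] [447.3 228.9 180. ]
```

The handle is at about (454.5,190) and measures 40 mm wide, so two views agree. I'll descend around it to TCP z ≈ 48, which allows for the 25 mm tip offset measured at the keys.

```bash
python3 -m handwheel '[{"grip":75,"tx":0,"ty":15,"tz":1,"wx":0,"wy":0,"wz":0},{"grip":75,"tx":0,"ty":20,"tz":0,"wx":0,"wy":0,"wz":0},{"grip":75,"tx":0,"ty":20,"tz":0,"wx":0,"wy":0,"wz":0},{"grip":75,"tx":0,"ty":15,"tz":0,"wx":0,"wy":0,"wz":0},{"grip":75,"tx":0,"ty":0,"tz":0,"wx":0,"wy":0,"wz":0},{"grip":75,"tx":0,"ty":0,"tz":0,"wx":0,"wy":0,"wz":0}]';echo; python3 -c "
from h import *
cap('scene','s12');cap('wrist','w12')
b=cv2.imread('pics/w12.png')[140:340,200:440]
a=cv2.imread('pics/s12.png')[120:220,230:330]
o=np.hstack([cv2.resize(b,(400,400)),cv2.resize(a,(400,400),interpolation=2)])
cv2.imwrite('pics/z12.png',o)"
```

```text
time_s: 12.22
eef_pos: [454.6, 188.1, 72.1]
ee_rot: [-0.707, 0.707, -0.001, 0.0]
force: [-0.4, -1.0, 0.4]
grip_width: 0.878
```

View pics/z12.png

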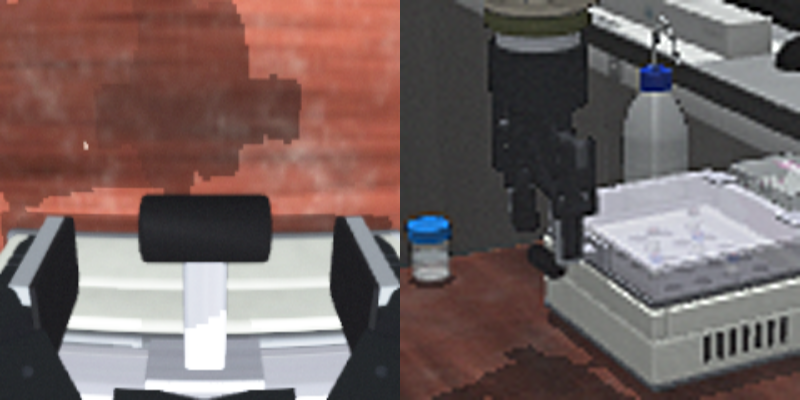

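```bash
python3 -m handwheel '[{"grip":75,"tx":0,"ty":10,"tz":1.5,"wx":0,"wy":0,"wz":0},{"grip":70,"tx":0,"ty":10,"tz":0,"wx":0,"wy":0,"wz":0},{"grip":60,"tx":0,"ty":5,"tz":0,"wx":0,"wy":0,"wz":0},{"grip":52,"tx":0,"ty":0,"tz":0,"wx":0,"wy":0,"wz":0},{"grip":52,"tx":0,"ty":0,"tz":0,"wx":0,"wy":0,"wz":0},{"grip":52,"tx":0,"ty":0,"tz":0,"wx":0,"wy":0,"wz":0}]';echo; python3 -c "
from h import *
cap('scene','s13');cap('wrist','w13')
b=cv2.imread('pics/w13.png')[140:340,200:440]
a=cv2.imread('pics/s13.png')[145:205,245:305]
o=np.hstack([cv2.resize(b,(400,400)),cv2.resize(a,(400,400),interpolation=2)])
cv2.imwrite('pics/z13.png',o)"
```

```text
time_s: 12.82
eef_pos: [454.6, 190.6, 47.2]
ee_rot: [0.707, -0.707, -0.0, 0.0]
force: [-0.1, -0.3, 0.9]
grip_width: 0.61
```

View pics/z13.png

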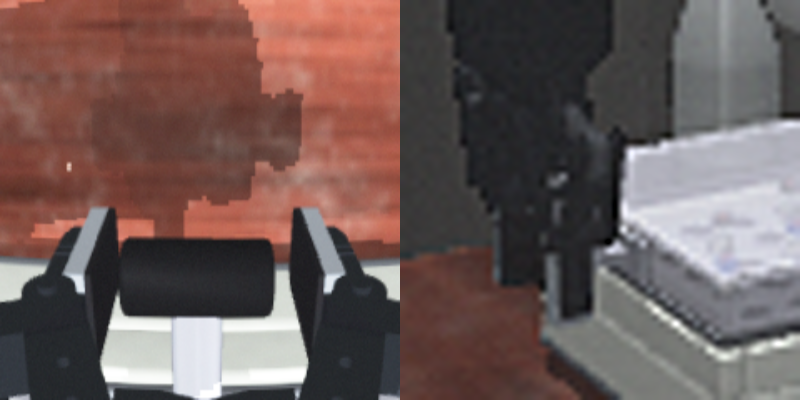

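The bar lies between the pads, with the tips extending past it. Closing.

```bash
python3 -m handwheel '[{"grip":30,"tx":0,"ty":0,"tz":0,"wx":0,"wy":0,"wz":0},{"grip":30,"tx":0,"ty":0,"tz":0,"wx":0,"wy":0,"wz":0},{"grip":30,"tx":0,"ty":0,"tz":0,"wx":0,"wy":0,"wz":0},{"grip":30,"tx":0,"ty":0,"tz":0,"wx":0,"wy":0,"wz":0},{"grip":30,"tx":0,"ty":0,"tz":0,"wx":0,"wy":0,"wz":0}]' 50;echo; python3 -c "
from h import *
st()
cap('scene','s14');cap('wrist','w14')
b=cv2.imread('pics/w14.png')[140:340,200:440]
a=cv2.imread('pics/s14.png')[145:205,245:305]
o=np.hstack([cv2.resize(b,(400,400)),cv2.resize(a,(400,400),interpolation=2)])
cv2.imwrite('pics/z14.png',o)"
```

```text
time_s: 13.33
eef_pos: [454.5, 188.7, 47.2]
ee_rot: [-0.706, 0.708, 0.0, -0.001]
force: [0.1, -14.6, 2.4]
grip_width: 0.457

t 13.33 pos [454.5 188.7  47.2] F [  0.1 -14.6   2.4] grip 39.1 j [ 0.16  0.44  1.78 -0.    0.92 -1.41]
[[ 1.    -0.001 -0.001]
 [ 0.001 -0.003  1.   ]
 [-0.001 -1.    -0.003]]
```

View pics/z14.png

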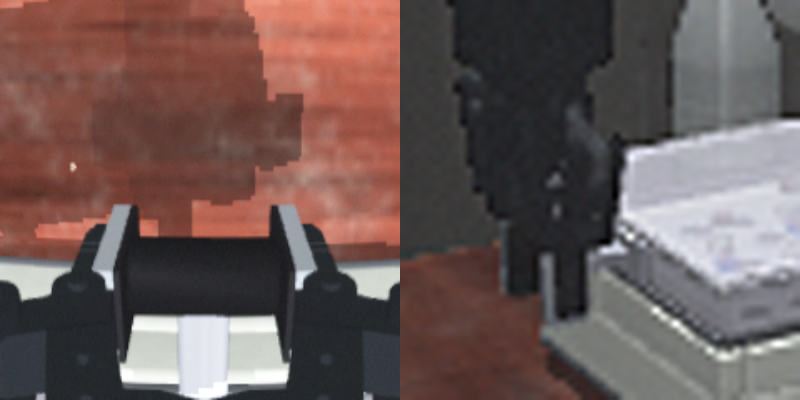

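Gripped at 39 mm opening. There's a 15 N side load, so I'll shift by 2 mm to relieve it, then start the lift along the hinge arc.

```bash
python3 -m handwheel '[{"grip":30,"tx":0,"ty":0,"tz":-1,"wx":0,"wy":0,"wz":0},{"grip":30,"tx":0,"ty":0,"tz":-0.8,"wx":0,"wy":0,"wz":0},{"grip":30,"tx":0.8,"ty":-9.2,"tz":0,"wx":0,"wy":0,"wz":0},{"grip":30,"tx":1.4,"ty":-9.2,"tz":0,"wx":0,"wy":0,"wz":0},{"grip":30,"tx":1.7,"ty":-9.0,"tz":0,"wx":0,"wy":0,"wz":0},{"grip":30,"tx":2.1,"ty":-9.0,"tz":0,"wx":0,"wy":0,"wz":0},{"grip":30,"tx":0,"ty":0,"tz":0,"wx":0,"wy":0,"wz":0}]';echo; python3 -c "
from h import *
st()
cap('scene','s15');cap('wrist','w15')
b=cv2.imread('pics/w15.png')[140:340,200:440]
a=cv2.imread('pics/s15.png')[120:220,235:335]
o=np.hstack([cv2.resize(b,(400,400)),cv2.resize(a,(400,400),interpolation=2)])
cv2.imwrite('pics/z15.png',o)"
```

```text
time_s: 14.02
eef_pos: [460.6, 188.7, 85.2]
ee_rot: [-0.707, 0.707, 0.0, -0.0]
force: [-0.8, -2.9, -3.2]
grip_width: 0.46

t 14.02 pos [460.6 188.7  85.2] F [-0.8 -2.9 -3.2] grip 39.3 j [ 0.15  0.39  1.74 -0.    1.02 -1.42]
[[ 1.  0. -0.]
 [ 0. -0.  1.]
 [ 0. -1. -0.]]
```

View pics/z15.png

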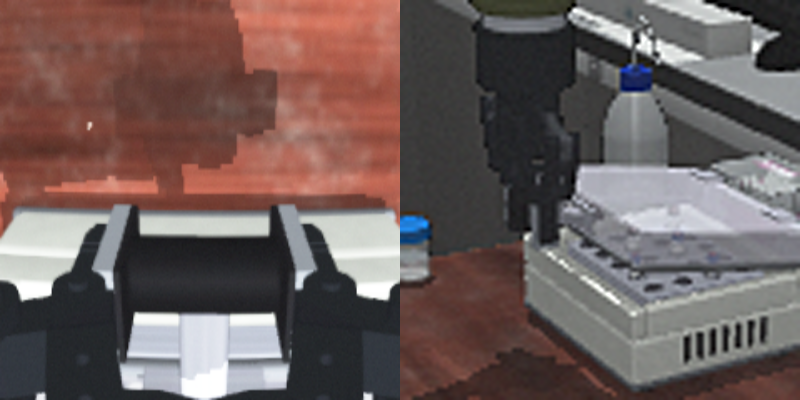

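The hood is coming up with the handle, at about 10°, and the load is 3 N as expected. Continuing along the arc.

```bash
python3 -m handwheel '[{"grip":30,"tx":2.4,"ty":-8.9,"tz":0,"wx":0,"wy":0,"wz":0},{"grip":30,"tx":2.8,"ty":-8.7,"tz":0,"wx":0,"wy":0,"wz":0},{"grip":30,"tx":3.2,"ty":-8.7,"tz":0,"wx":0,"wy":0,"wz":0},{"grip":30,"tx":3.6,"ty":-8.4,"tz":0,"wx":0,"wy":0,"wz":0},{"grip":30,"tx":4,"ty":-8.3,"tz":0,"wx":0,"wy":0,"wz":0},{"grip":30,"tx":4.3,"ty":-8.1,"tz":0,"wx":0,"wy":0,"wz":0},{"grip":30,"tx":4.7,"ty":-7.9,"tz":0,"wx":0,"wy":0,"wz":0},{"grip":30,"tx":5,"ty":-7.7,"tz":0,"wx":0,"wy":0,"wz":0},{"grip":30,"tx":0,"ty":0,"tz":0,"wx":0,"wy":0,"wz":0}]';echo; python3 -c "
from h import *
st()
cap('wrist','w16')
b=cv2.imread('pics/w16.png')[140:340,200:440]
cv2.imwrite('pics/z16.png',cv2.resize(b,(400,400)))"
```

```text
time_s: 14.87
eef_pos: [491.5, 188.6, 152.0]
ee_rot: [-0.707, 0.707, 0.001, 0.001]
force: [-2.7, -4.8, -2.8]
grip_width: 0.461

t 14.87 pos [491.5 188.6 152. ] F [-2.7 -4.8 -2.8] grip 39.3 j [ 0.14  0.36  1.58 -0.    1.2  -1.43]
[[ 1.     0.002  0.   ]
 [-0.    -0.     1.   ]
 [ 0.002 -1.    -0.   ]]
```

View pics/z16.png

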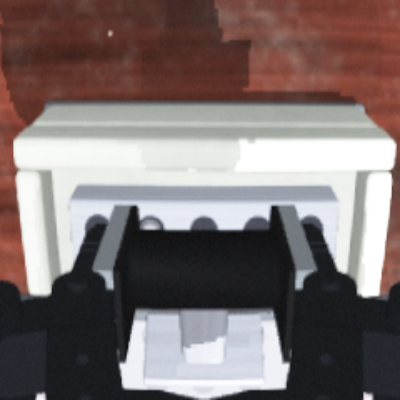

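```bash
python3 -m handwheel '[{"grip":30,"tx":5.4,"ty":-7.5,"tz":0,"wx":0,"wy":0,"wz":0},{"grip":30,"tx":5.7,"ty":-7.2,"tz":0,"wx":0,"wy":0,"wz":0},{"grip":30,"tx":5.9,"ty":-7,"tz":0,"wx":0,"wy":0,"wz":0},{"grip":30,"tx":6.3,"ty":-6.7,"tz":0,"wx":0,"wy":0,"wz":0},{"grip":30,"tx":6.5,"ty":-6.4,"tz":0,"wx":0,"wy":0,"wz":0},{"grip":30,"tx":6.9,"ty":-6.1,"tz":0,"wx":0,"wy":0,"wz":0},{"grip":30,"tx":7.1,"ty":-5.8,"tz":0,"wx":0,"wy":0,"wz":0},{"grip":30,"tx":7.4,"ty":-5.6,"tz":0,"wx":0,"wy":0,"wz":0},{"grip":30,"tx":0,"ty":0,"tz":0,"wx":0,"wy":0,"wz":0},{"grip":30,"tx":0,"ty":0,"tz":0,"wx":0,"wy":0,"wz":0}]';echo; python3 -c "
from h import *
s,R=st()
d=s['eef_pos']-np.array([454.5,188.7,47.2]);h=np.array([-210+d[0],16+d[2]])
print(d,np.hypot(*h),np.degrees(np.arctan2(h[1],-h[0]))-4.36)
cap('wrist','w17');cap('scene','s17');cap('top','t17')
b=cv2.imread('pics/w17.png')[140:340,200:440]
a=cv2.imread('pics/s17.png')[100:220,225:345]
cv2.imwrite('pics/z17.png',np.hstack([cv2.resize(b,(400,400)),cv2.resize(a,(400,400),interpolation=2)]))"
```

```text
time_s: 15.75
eef_pos: [541.7, 188.4, 203.0]
ee_rot: [-0.707, 0.707, -0.0, -0.0]
force: [-2.9, -7.3, -1.3]
grip_width: 0.461

t 15.75 pos [541.7 188.4 203. ] F [-2.9 -7.3 -1.3] grip 39.4 j [ 0.13  0.42  1.35 -0.    1.37 -1.44]
[[ 1.    -0.     0.   ]
 [-0.    -0.001  1.   ]
 [-0.    -1.    -0.001]]
[ 87.17545961  -0.26529367 155.78780417] 211.17982238924205 50.0760573412061
```

View pics/z17.png

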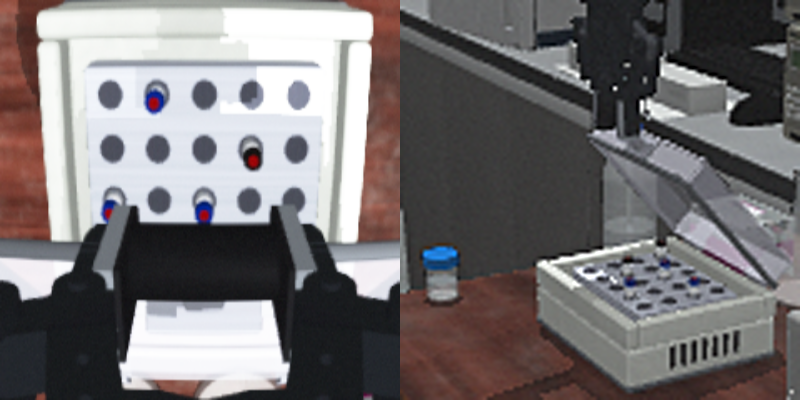

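View pics/t17.png

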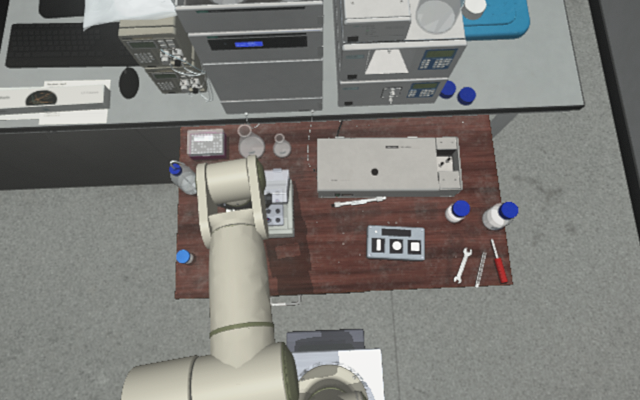

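The vials are in view and the hood is held up. The arm pose gives 50.1°. The bar has shifted slightly between the pads (bar rows 222–300 versus 238–315 in the crop), so I'll check the angle independently from the images.

```bash
python3 -c "
from h import *
from scipy.optimize import brentq
def pf(d,X):
    c=d['R']@np.array(X)+d['t'].ravel(); r=np.hypot(c[0],c[1]);th=np.arctan2(r,c[2]); return d['mtx'][:2,2]+309.7*th*c[:2]/r
H=lambda th:[664.5-210.6*np.cos(np.radians(th+4.36)),189,78+210.6*np.sin(np.radians(th+4.36))]
for f,r in(('w14',(238,315)),('w15',(235,312)),('w16',(230,308)),('w17',(222,300))):
    d=load(f); v=140+np.mean(r)*.5
    print(f,v,[ (a,pf(d,H(a)).round(1)) for a in (0,10,30,45,50,55)])
d=load('s17')
# hood front top/bottom edge prediction in scene crop
for a in (45,50,55):
    t=np.radians(a)
    o=[]
    for (x,z) in((-164,34),(-164,2)):
        for y in (94,-94):
            X=[664.5+x*np.cos(t)+z*np.sin(t),189+y,78-x*np.sin(t)+z*np.cos(t)]
            o.append(((proj(d,X)-[225,100])*400/120).round(0))
    print(a,*o)
"
```

```text
w14 278.25 [(0, array([320.8, 279. ])), (10, array([320.1, 343.2])), (30, array([318.6, 555.5])), (45, array([318.5, 658.3])), (50, array([318.6, 675.4])), (55, array([318.7, 686.7]))]
w15 276.75 [(0, array([321.5, 236.2])), (10, array([321.3, 278.3])), (30, array([320.9, 449.7])), (45, array([320.9, 575.8])), (50, array([320.9, 602.3])), (55, array([321. , 621.6]))]
w16 274.5 [(0, array([321.8, 161.9])), (10, array([321.7, 179.5])), (30, array([321.5, 275.3])), (45, array([321.3, 400.8])), (50, array([321.3, 441.1])), (55, array([321.4, 476. ]))]
w17 270.5 [(0, array([322.1,  98.3])), (10, array([322.1, 102.7])), (30, array([321.9, 149.8])), (45, array([321.8, 239. ])), (50, array([321.8, 278.5])), (55, array([321.8, 319.7]))]
45 [197. 119.] [294. 165.] [178. 144.] [272. 192.]
50 [208. 111.] [306. 155.] [187. 133.] [283. 180.]
55 [219. 103.] [318. 146.] [196. 124.] [293. 169.]
```

```bash
python3 -c "
import cv2
a=cv2.imread('pics/s17.png')[130:200,270:355]
cv2.imwrite('pics/z18.png',cv2.resize(a,None,fx=8,fy=8,interpolation=2))"
```

```text
(no output)
```

View pics/z18.png

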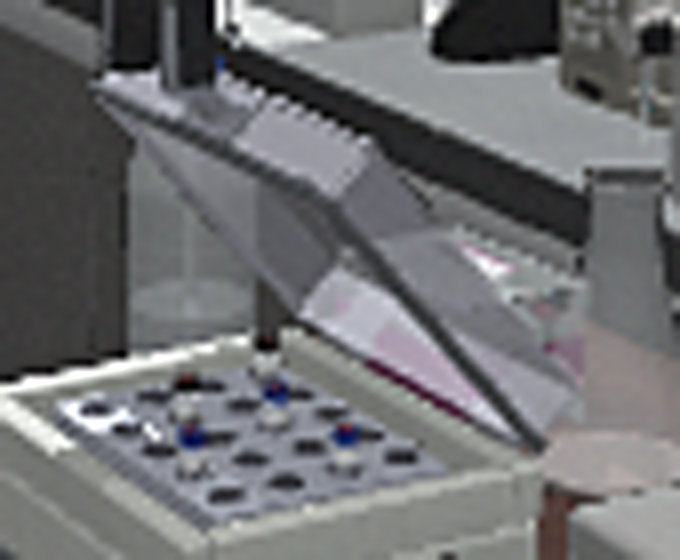

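The wrist ray gives about 49.0° and the hood corners in the scene view give about 49.5–50°. I'll add 2 mm along the arc, grip a little firmer, hold for about a second and check for creep.

```bash
python3 -m handwheel '[{"grip":30,"tx":1.5,"ty":-1.1,"tz":0,"wx":0,"wy":0,"wz":0},{"grip":30,"tx":0,"ty":0,"tz":0,"wx":0,"wy":0,"wz":0},{"grip":30,"tx":0,"ty":0,"tz":0,"wx":0,"wy":0,"wz":0},{"grip":30,"tx":0,"ty":0,"tz":0,"wx":0,"wy":0,"wz":0}]' 70; python3 -c "
from h import *
cap('wrist','w18')"; python3 -m handwheel '[{"grip":30,"tx":0,"ty":0,"tz":0,"wx":0,"wy":0,"wz":0},{"grip":30,"tx":0,"ty":0,"tz":0,"wx":0,"wy":0,"wz":0},{"grip":30,"tx":0,"ty":0,"tz":0,"wx":0,"wy":0,"wz":0},{"grip":30,"tx":0,"ty":0,"tz":0,"wx":0,"wy":0,"wz":0},{"grip":30,"tx":0,"ty":0,"tz":0,"wx":0,"wy":0,"wz":0},{"grip":30,"tx":0,"ty":0,"tz":0,"wx":0,"wy":0,"wz":0},{"grip":30,"tx":0,"ty":0,"tz":0,"wx":0,"wy":0,"wz":0},{"grip":30,"tx":0,"ty":0,"tz":0,"wx":0,"wy":0,"wz":0},{"grip":30,"tx":0,"ty":0,"tz":0,"wx":0,"wy":0,"wz":0},{"grip":30,"tx":0,"ty":0,"tz":0,"wx":0,"wy":0,"wz":0}]'; python3 -c "
from h import *
cap('wrist','w19');cap('scene','s19')
a=[cv2.resize(cv2.imread('pics/%s.png'%f)[140:340,200:440],(400,400)) for f in('w18','w19')]
cv2.imwrite('pics/z19.png',np.hstack(a))
x,y=[load(f)['pixels'].astype(int) for f in('w18','w19')]; print(abs(x-y).mean(),(abs(x-y).max(2)>40).sum())
d=sense()['eef_pos']-np.array([454.5,188.7,47.2]);print(np.degrees(np.arctan2(16+d[2],210-d[0]))-4.36)
"
```

```text
time_s: 16.23
eef_pos: [542.7, 188.4, 203.9]
ee_rot: [-0.707, 0.707, -0.0, -0.0]
force: [-3.4, -6.6, -2.0]
grip_width: 0.454
time_s: 17.12
eef_pos: [542.7, 188.4, 203.9]
ee_rot: [-0.707, 0.707, -0.0, -0.0]
force: [-2.2, -5.7, -2.1]
grip_width: 0.451
1.58922265625 4
50.43988906352554
```

View pics/z19.png

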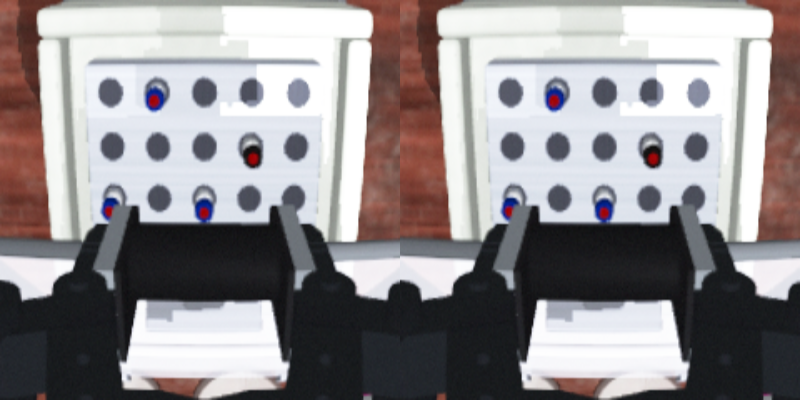

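View pics/s19.png

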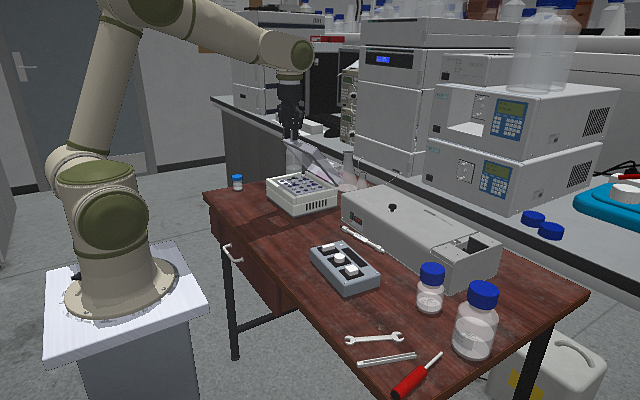

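Stable: no creep over a second of holding, all keys are up, and the jar and bottle stand where they were. Handing in.

```bash
python3 -c "
from h import *
print(ctrl.finish_job())"
```

```text
the job is handed in; nothing more can be done
None
```

The job is handed in: all three keys were pressed in order, and the gripper is holding the hood open at about 50°. It took about 17 s of the 64 s.

- **Keys:** I pressed the round key, then the long narrow key, then the square key, each to its stop at 9 to 12.5 N. The pictures showed the round and long keys up again before the next press, and all three up at the end.
- **Hood:** I gripped the T-handle by its two ends with 70 N and lifted it along the hinge arc. The arm position gives 50.4°. Before a last small lift of about 0.4°, the wrist-camera ray gave about 49° and the hood corners in the scene view about 49.5–50°. The final pose was not re-measured from the images, but every estimate is well within the 5° allowed. Pictures about a second apart showed no creep.
- **Jar and bottle:** both look unmoved in the last picture.

**Checks that disagreed:**
- The closed fingertips met the first key with the reported TCP about 25 mm lower than expected. I found the contact by force and camera instead, and allowed for the offset when gripping the handle.
- The bar slid about 3 mm between the pads during the lift, which is why the wrist-camera angle reads about 1° lower.

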